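Load the slide tray into the slide scanner

TASK

Load the slide scanner: lift the loaded slide tray (the one with two pink-stained slides) out of the storage block, set it down flat on the bench and let go so that you can take it again by its tab, then slide it nose first into the scanner's loading slot until it is fully home, its back edge flush with the front of the loading tongue and only the tab sticking out. Keep the slides face up and roughly level all the way, and leave the empty tray, the bottle and the dishes where they are.

Things in the scene. Friction and masses are not known exactly. Their poses are not given: they have to be found in the camera images.
- loaded_tray: Blue metal slide tray, 0.08-0.12 kg, with two glass slides with pink stain fixed in it. Body 100 (x) x 62 (y) x 9 mm thick, the last 8 mm of the nose (+x end) only 56 wide. Origin: centre of this body's underside; nose end x=+50, back edge x=-50 mm; z up out of the slides. A tab 32 long x 34 wide x 9 mm continues behind, x=-50 to -82 mm, in the same plane. Balance point x=-10 mm.
- loaded_tray_nose (a point): Middle of the loaded tray's nose end, on its underside, 50 mm ahead (+x) of the tray's origin.
- loaded_tray_tab (a point): Middle of the loaded tray's black-ribbed tab (34 mm wide, 9 mm thick), at half its thickness, 66 mm behind (-x) the tray's origin.
- empty_tray: A second tray just like the loaded one, without slides (two dark empty pockets). Loose, in the other place of the storage block. Leave it alone.
- block: Dark grey storage block, fixed, 164 (x) x 226 (y) x 21 mm high, origin: centre of its underside. Holds two trays side by side, noses to its +x, tray origins at x=+16, y=+48 and -48 mm; which is where varies. Each lies in a contour recess 9 mm deep, 2 mm clear around, floor 12 mm above the bench: trays are level with the block's top and the tab cannot be pinched there.
- block_scoops (a point): Middle of the scoop between the two trays, on the block's top (block x=+8, y=0, z=21 mm). Beside both long sides of each tray a finger scoop bares the tray's side from 34 mm behind to 18 mm ahead of the tray's origin. Scoops are 34 mm wide between the trays, open to the block's edge outside; their floor is 3 mm above the bench.
- scanner: Beige bench slide scanner, fixed, 230 mm wide. Origin: on the bench under the middle of the front edge of its loading tongue; +x points straight into the slot, y across, z up. Hood 85 mm high begins at x=45 mm, the 200 mm high tower at x=135 mm. With the tray home, the tray's origin is at x=50, z=14 mm and its back edge level with the tongue's front edge.
- slot_mouth (a point): Middle of the tongue's front edge, at floor height (14 mm above the bench). For the first 45 mm the slot is open above: a flat floor between rails 11 mm high and 65 mm apart (1.5 mm clear each side of the tray), flared to about 76 mm at the front.
- slot_stop (a point): Middle of the slot's fixed end stop, at floor height, 100 mm past the mouth; the tray's nose point comes here when home. From 45 mm past the mouth the slot is roofed: 12 mm high (floor 14, roof 26 mm above the bench) and 65 mm wide. Only friction resists the sliding.
- bottle: Loose amber bottle with white cap, 60 mm diameter, 125 mm high, origin at the centre of its underside. Leave it alone.
- dishes: Loose stack of two clear culture dishes with lids, 91 mm diameter, 32 mm high, origin at the centre of the underside. Leave it alone.

How it is judged:
On the way:
1. the loaded tray lies flat on the bench, let go (height (world z) of loaded_tray below 0.007 m and angle between loaded_tray's own z axis and vertical below 0.05 rad and linear speed of loaded_tray below 0.02 m/s and contact force between loaded_tray and the fingers below 0.1 N), for 0.2 s.
At the end, for the whole second after the job is handed in: The loaded tray lies in the scanner's slot, slides up, nose within 3 mm of the end stop (back edge flush with the tongue's front edge within 3 mm), straight in the slot (within 0.05 rad), released and at rest (x of loaded_tray_nose in the frame of scanner between 0.097 and 0.103 m and y of loaded_tray_nose in the frame of scanner between -0.004 and 0.004 m and z of loaded_tray_nose in the frame of scanner between 0.011 and 0.018 m and angle between the x axis of loaded_tray and the x axis of scanner, either way round below 0.05 rad and angle between loaded_tray's own z axis and vertical below 0.05 rad and linear speed of loaded_tray below 0.01 m/s and angular speed of loaded_tray below 0.1 rad/s); the robot touches nothing.
It fails at once if the loaded tray is tilted by more than about 30 degrees (angle between loaded_tray's own z axis and vertical above 0.55 rad).
It fails at once if the empty tray is moved by more than 15 mm (distance of empty_tray from where it was at the start of the episode above 0.015 m).
It fails at once if the bottle is moved by more than 20 mm (distance of bottle from where it was at the start of the episode above 0.02 m).
It fails at once if the dishes are moved by more than 20 mm (distance of dishes from where it was at the start of the episode above 0.02 m).
It also fails if it takes over 50 s, if anything falls off the work surface, if the arm or the gripper's body presses on something with over 40 N, if the wrist force passes 120 N, or if a joint passes its speed limit or range.

ROBOT

A 6-joint arm with a two-finger parallel gripper is mounted at the origin on the work surface. World frame = base frame: x ahead of the robot, y to its left, z up, the work surface at z = 0. Lengths are in m, angles in rad, forces in N, time in s.
With the tool pointing down it reaches from about 0.35 to 0.875 m from the base axis. Payload 15.5 kg.
Tool frame: the origin (TCP) lies at the very end of the fingers, on their centre line; the grasp point (between the pads) lies 19 mm behind it; z points along the fingers, y is the line along which they close (so a half turn about z gives the same grasp; the last joint's range is limited). The gripper opens to 85 mm and grips with 20 to 120 N. Pads are 22 mm wide; open, the fingers measure 114 mm over their backs; the gripper's body (76 mm by 85 mm) begins 54 mm behind the grasp point. The pads swing forward as they close: fully open they stand 13 mm farther back than shut.
Start: joints at [-1.317, 0.494, 1.345, -0, 1.302, -0.096], TCP at [0.214, -0.587, 0.231] pointing down, gripper open.
Joint ranges: [-2.91, 2.91], [-0.82, 2.16], [0.22, 2.67], [-1.22, 4.37], [0.12, 2.79], [-3.08, 3.08]. Speed limits (rad/s): [1.89, 1.89, 2.57, 3.01, 3.01, 3.01].

INTERFACE

Orientations are given as a unit quaternion [w, x, y, z].
In Python, from workcell import ctrl gives the robot as it stands.
- The arm moves only by the tool drive_tool, never from a script. Its argument "commands" is a list of rows, each a list of 5 numbers: the opening in per cent of the stroke, from 0 (shut) to 100 (fully open), then the shift along the tool's x, y, z scaled (see below), then the turn about the tool's z scaled (see below). A call has 1 to 5 rows; each row is the pose to reach, as a shift and turn from the pose commanded when the call began, along the tool's axes at that moment; what a row does not reach only later rows make up. The controller multiplies each number of a shift by 400 mm and each number of a turn by 0.5 rad. A row lasts 1/8 s, in which the tool goes at most 62.5 mm and 10.7 degrees, less where a joint would pass 70% of its speed; a pose out of reach is approached as far as the arm can. A call with a number of a shift or a turn outside -1 to 1 is refused whole. A call with a gripper value outside its range is refused whole. The fingers move at their own pace and stop on an object; "squeeze" is the grip in N (left out, the last holds). Time passes only in rows, so rows that repeat a pose let the fingers close. It gives the time, the measured TCP pose, the force, the opening and the grip force at its end, in the units of the state.
- ctrl.get_obs(): the state, without advancing time (a new reading comes with each control period).
- ctrl.grab_frame(name): name is "scene" or "side" or "wrist"; returns the picture (400x640x3 uint8, blue, green, red); there is no depth.
- ctrl.camera_params(name): a dict with "camera_matrix" (3x3 intrinsics, pixels), "R" (3x3) and "t" (3): a world point X has camera coordinates R X + t; the wrist camera has in their place "mount" (4x4, takes a point from camera to tool coordinates, whose origin is the TCP and whose axes are the flange's). Camera axes: x right, y down, z forward; pixel columns grow to the right and rows downward; lengths in m; the calibration is good to about 2 mm. A picture is of the moment at which its call begins: read the wrist's pose just before it. camera_params takes no time and is no camera call.
- ctrl.sign_off(): hands the job in; it is judged then, once.
The state is a dict: "time_s": time; "qpos": joint angles; "qvel": joint speeds; "tau": joint torques, N m; "eef_pos": TCP position; "orientation": TCP orientation; "force": force on the tool from outside, world axes, zero at the start; "torque": the same for the moment, N m; "width": finger opening in m; "grasp_force": force on a finger pad.
Only numpy, scipy, OpenCV 4.12 (cv2) and the standard library are available. Lean on these libraries where they do the work, as an engineer would, in place of code of your own. Each camera call takes 0.05 s, during which the arm holds its last target. There are 200 camera calls.

## Working session

There is one attempt and no reset: what is moved stays moved. The work goes in short steps, Python scripts to look and compute and a tool call to move; the robot and the scene stay as the last step left them, time stands still between calls to the robot, and variables do not carry over. Pictures are saved under pics/ and viewed, at most 10 in all, crops included, and the job is handed in when it is done.

Besides the shell and the picture viewer there is one more tool, called after ">>>" as name([rows], argument=value, ...), one row to a line, values as JSON. drive_tool: Moves the arm, as the interface text tells. Shifts and turns lie within -1 to 1; 1 stands for 400 mm of shift or 0.5 rad of turn. Its arguments: {"type":"object","properties":{"commands":{"type":"array","items":{"type":"array","items":{"type":"number"}}},"squeeze":{"type":"number"}},"required":["commands"]}

```bash
ls; mkdir -p pics; python3 - <<'E'
from workcell import ctrl
import cv2,numpy as np
o=ctrl.get_obs();print({k:np.round(v,3) for k,v in o.items()})
for n in("scene","side"):
    cv2.imwrite(f"pics/{n}0.png",ctrl.grab_frame(n))
for n in("scene","side","wrist"):
    print(n,{k:np.round(v,3).tolist() for k,v in ctrl.camera_params(n).items()})
E
```

```text
pics
{'time_s': np.float64(0.0), 'qpos': array([-1.316,  0.494,  1.346, -0.   ,  1.302, -0.096]), 'qvel': array([-0.   , -0.   , -0.   , -0.001,  0.   , -0.   ]), 'tau': array([-2.0000e-03, -8.8218e+01, -3.8387e+01, -0.0000e+00,  1.0000e-02,
       -0.0000e+00]), 'eef_pos': array([ 0.214, -0.587,  0.231]), 'orientation': array([-0.001,  0.985,  0.174, -0.   ]), 'force': array([-0.078,  0.495, -0.454]), 'torque': array([0.033, 0.026, 0.034]), 'grasp_force': np.float64(0.0), 'width': np.float64(0.085)}
scene {'camera_matrix': [[405.203, 0.0, 321.31], [0.0, 405.203, 196.297], [0.0, 0.0, 1.0]], 'R': [[-0.125, 0.992, 0.0], [0.801, 0.101, -0.59], [-0.585, -0.074, -0.807]], 't': [0.015, -0.472, 1.211]}
side {'camera_matrix': [[456.531, 0.0, 318.095], [0.0, 456.531, 194.567], [0.0, 0.0, 1.0]], 'R': [[-0.996, -0.089, -0.004], [-0.06, 0.701, -0.711], [0.067, -0.708, -0.703]], 't': [0.578, 0.045, 1.02]}
wrist {'camera_matrix': [[319.648, 0.0, 320.882], [0.0, 319.648, 196.99], [0.0, 0.0, 1.0]], 'mount': [[0.0, -0.961, -0.275, 0.071], [1.0, 0.0, -0.0, -0.0], [0.0, -0.275, 0.961, -0.142], [0.0, 0.0, 0.0, 1.0]]}
```

View pics/scene0.png

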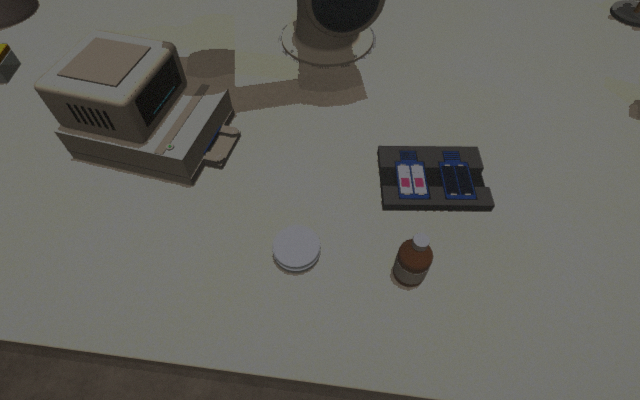

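View pics/side0.png

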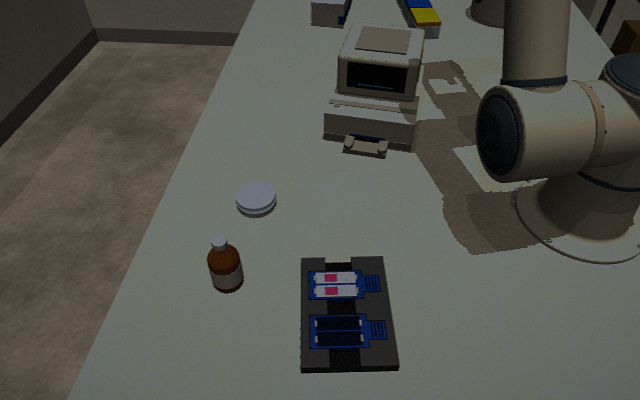

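The scene view shows the loaded tray at about (412,178), the empty tray at (457,180), and the scanner tongue at about (225,147), facing right. The dishes are at (297,248) and the bottle at (413,260). The side view shows the loaded tray at (337,285) and the scanner tongue at (366,146).

```bash
cat > h.py <<'E'
import numpy as np, cv2
from scipy.spatial.transform import Rotation as Rn
from workcell import ctrl
def cam(n,obs=None):
    p=ctrl.camera_params(n);K=np.array(p["camera_matrix"])
    if n=="wrist":
        M=np.array(p["mount"]);q=obs["orientation"]
        Rt=Rn.from_quat([*q[1:],q[0]]).as_matrix()
        R=Rt@M[:3,:3];c=Rt@M[:3,3]+obs["eef_pos"]
        return K,R,c
    R=np.array(p["R"]);return K,R.T,-R.T@np.array(p["t"])
def ray(c,px,z):
    K,R,o=c;px=np.atleast_2d(px).astype(float)
    d=np.c_[px,np.ones(len(px))]@np.linalg.inv(K).T@R.T
    return (o+d*((z-o[2])/d[:,2])[:,None])[:,:2]
def proj(c,X):
    K,R,o=c;q=(np.atleast_2d(X)-o)@R@K.T;return q[:,:2]/q[:,2:]
def state():
    o=ctrl.get_obs();q=o["orientation"];Rt=Rn.from_quat([*q[1:],q[0]]).as_matrix()
    return o,np.array(o["eef_pos"]),Rt
def shift(target,yawdeg=None):
    """scaled tool shift and turn from current pose to a world target / tool-x yaw"""
    o,p,Rt=state();s=Rt.T@(np.array(target)-p)/0.4
    y=np.degrees(np.arctan2(Rt[1,0],Rt[0,0]))
    t=None if yawdeg is None else -np.radians((yawdeg-y+180)%360-180)/0.5
    print("t",round(float(o["time_s"]),2),"pos",p.round(4),"yaw",round(y,2),"shift",s.round(4),"turn",t)
def blue(im):
    hsv=cv2.cvtColor(im,cv2.COLOR_BGR2HSV);return cv2.inRange(hsv,(105,110,40),(125,255,255))
def pink(im):
    hsv=cv2.cvtColor(im,cv2.COLOR_BGR2HSV);return cv2.inRange(hsv,(160,90,90),(180,255,255))
E
python3 - <<'E'
from h import *
for n in("scene","side"):
    im=cv2.imread(f"pics/{n}0.png");c=cam(n)
    for nm,f in(("blue",blue),("pink",pink)):
        for k in cv2.findContours(f(im),0,2)[0]:
            if cv2.contourArea(k)>(60 if nm=="blue" else 15):
                r=cv2.minAreaRect(ray(c,k[:,0],.021).astype(np.float32));x=cv2.boundingRect(k)
                print(n,nm,x,np.round(r[0],3),np.round(r[1],3),round(r[2],1))
c=cam("scene")
print("dish",ray(c,[[297,248]],.03),"bottle",ray(c,[[421,240]],.125),"tongue",ray(c,[[240,133],[220,166],[203,160]],.02))
c=cam("side");print("tongue",ray(c,[[345,150],[387,154],[347,138],[388,142]],.02), ray(c,[[218,242]],.125),ray(c,[[256,193]],.03))
for n,b in(("scene",(170,80,260,190)),("side",(310,90,430,170))):
    im=cv2.imread(f"pics/{n}0.png")[b[1]:b[3],b[0]:b[2]]
    im=cv2.resize(im,(400,400*im.shape[0]//im.shape[1]),interpolation=2);cv2.imwrite(f"pics/{n}c.png",im)
a,b=cv2.imread("pics/scenec.png"),cv2.imread("pics/sidec.png")
H=max(len(a),len(b));f=lambda i:cv2.copyMakeBorder(i,0,H-len(i),0,0,0)
cv2.imwrite("pics/c.png",cv2.convertScaleAbs(np.hstack([f(a),f(b)]),alpha=1.5));print(a.shape,b.shape)
E
```

```text
scene blue (439, 151, 37, 48) [0.5  0.34] [0.132 0.063] 5.9
scene blue (395, 151, 35, 48) [0.512 0.244] [0.132 0.063] 6.5
scene pink (415, 178, 9, 9) [0.533 0.261] [0.022 0.017] 7.2
scene pink (401, 178, 9, 9) [0.537 0.232] [0.022 0.017] 7.2
side blue (310, 314, 77, 35) [0.498 0.338] [0.132 0.063] 6.4
side blue (309, 270, 71, 29) [0.509 0.242] [0.133 0.063] 6.6
side blue (406, 0, 26, 8) [ 0.281 -1.095] [0.091 0.069] 6.7
side pink (325, 287, 13, 8) [0.532 0.259] [0.023 0.015] 5.0
side pink (324, 274, 13, 8) [0.536 0.23 ] [0.023 0.016] 4.9
dish [[0.72795072 0.03073024]] bottle [[0.73934153 0.24162432]] tongue [[ 0.43746059 -0.15219731]
 [ 0.54206421 -0.17120954]
 [ 0.52977356 -0.21344566]]
tongue [[ 0.52609837 -0.16048648]
 [ 0.42062698 -0.15351097]
 [ 0.52325373 -0.21022874]
 [ 0.417215   -0.20229778]] [[0.73554702 0.24450966]] [[0.71888728 0.02186261]]
(488, 400, 3) (266, 400, 3)
```

View pics/c.png

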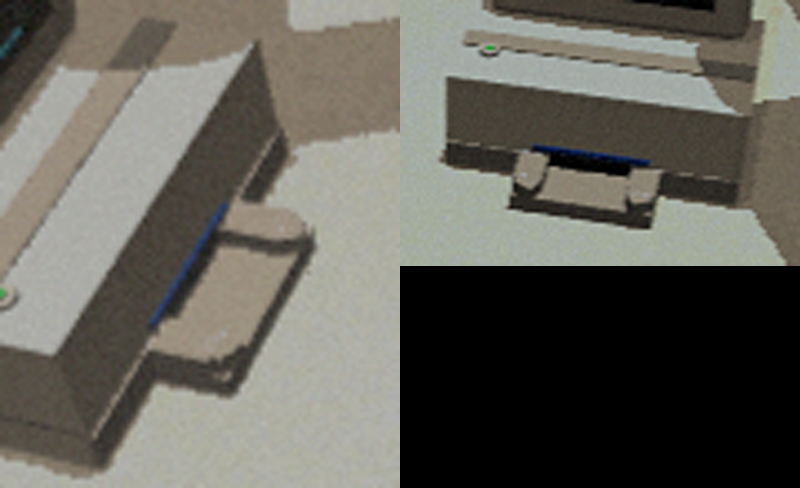

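```bash
python3 - <<'E'
from h import *
shift([.475,-.08,.30],86)
E
```

```text
t 0.1 pos [ 0.2141 -0.5868  0.2308] yaw 20.04 shift [ 1.047  -0.9671 -0.172 ] turn -2.3023980973889664
```

>>> drive_tool([
  [100,0,0,-0.17,-0.3],
  [100,0.3,-0.3,-0.17,-0.7],
  [100,0.4,-0.4,-0.17,-1],
  [100,0.5,-0.5,-0.17,-1],
  [100,0.55,-0.55,-0.17,-1],
])

```text
time_s: 0.72
eef_pos: [0.32, -0.3586, 0.2985]
orientation: [-0.0, 0.911, 0.412, 0.0]
force: [1.1, -1.0, -0.3]
width: 0.0851
grasp_force: 0.0
```

```bash
python3 -c "
from h import *
shift([.475,-.08,.30],86)"
```

```text
t 0.72 pos [ 0.32   -0.3586  0.2985] yaw 48.67 shift [ 0.7789 -0.1691 -0.0035] turn -1.3031347183386985
```

>>> drive_tool([
  [100,0.2,-0.04,0,-0.4],
  [100,0.35,-0.08,0,-0.8],
  [100,0.5,-0.11,0,-1],
  [100,0.65,-0.14,0,-1],
  [100,0.78,-0.17,0,-1],
])

```text
time_s: 1.35
eef_pos: [0.4719, -0.0854, 0.2986]
orientation: [0.0, 0.781, 0.625, -0.0]
force: [0.9, -1.6, 0.1]
width: 0.0858
grasp_force: 0.0
```

>>> drive_tool([
  [100,0,0,0,-0.3],
  [100,0,0,0,-0.3],
  [100,0,0,0,-0.3],
])

```text
time_s: 1.72
eef_pos: [0.4709, -0.0879, 0.2985]
orientation: [-0.0, 0.733, 0.68, -0.0]
force: [-0.1, -0.5, 1.4]
width: 0.0852
grasp_force: 0.0
```

```bash
python3 -c "
from h import *
shift([.475,-.08,.30],86)
o=ctrl.get_obs();im=ctrl.grab_frame('wrist');cv2.imwrite('pics/w1.png',im)
import pickle;pickle.dump(o,open('o1.pkl','wb'))"
```

```text
t 1.73 pos [ 0.4709 -0.0879  0.2985] yaw 85.7 shift [ 0.0204  0.0087 -0.0037] turn -0.010423573000690432
```

View pics/w1.png

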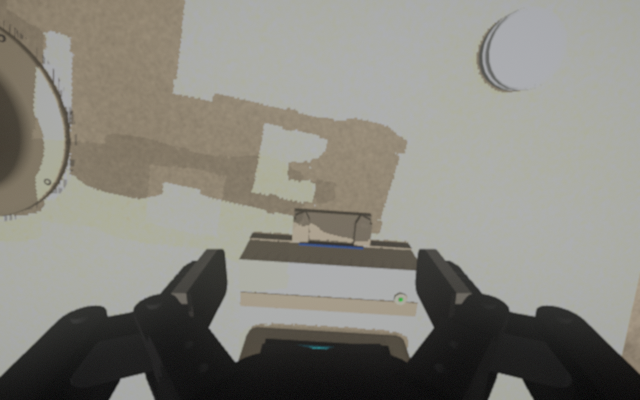

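The wrist view shows the tongue with its front edge at about row 211, columns 296–370. The rest of the scanner lies below it. I'll enlarge the tongue area.

```bash
python3 -c "
from h import *
im=cv2.imread('pics/w1.png')[195:275,230:430]
cv2.imwrite('pics/w1c.png',cv2.convertScaleAbs(cv2.resize(im,(800,320),interpolation=2),alpha=1.5))"
```

```text
(no output)
```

View pics/w1c.png

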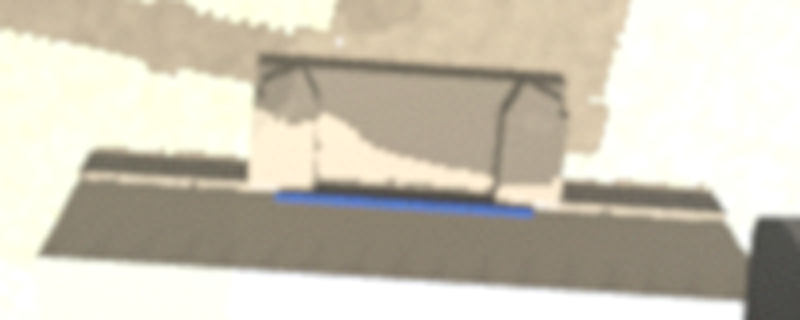

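```bash
python3 - <<'E'
from h import *
import pickle
o=pickle.load(open('o1.pkl','rb'));c=cam('wrist',o)
P=lambda l:np.array(l)/4+[230,195]
def rep(n,l,z):
    q=ray(c,P(l),z);d=q[1]-q[0];print(n,q.round(4).tolist(),"len",np.hypot(*d).round(4),"dir",np.degrees(np.arctan2(d[1],d[0])).round(2),"mid",q.mean(0).round(4))
rep("hood top",[[40,255],[745,298]],.085)
rep("front outer",[[258,64],[565,80]],.014)
rep("front bottom",[[258,56],[563,74]],0)
rep("rails floor",[[318,150],[497,155]],.014)
rep("rails top",[[316,150],[500,155]],.025)
rep("hood line",[[85,178],[720,214]],.014)
rep("blue",[[275,196],[533,213]],.026)
E
```

```text
hood top [[0.3643, -0.1904], [0.5799, -0.2214]] len 0.2178 dir -8.17 mid [ 0.4721 -0.2059]
front outer [[0.429, -0.1573], [0.5365, -0.1714]] len 0.1084 dir -7.45 mid [ 0.4828 -0.1643]
front bottom [[0.4278, -0.1588], [0.5378, -0.174]] len 0.1111 dir -7.86 mid [ 0.4828 -0.1664]
rails floor [[0.4473, -0.1913], [0.5113, -0.198]] len 0.0643 dir -6.02 mid [ 0.4793 -0.1946]
rails top [[0.4474, -0.1867], [0.5114, -0.1934]] len 0.0644 dir -5.98 mid [ 0.4794 -0.1901]
hood line [[0.3625, -0.1958], [0.5912, -0.2272]] len 0.2308 dir -7.83 mid [ 0.4768 -0.2115]
blue [[0.4316, -0.2026], [0.522, -0.216]] len 0.0914 dir -8.4 mid [ 0.4768 -0.2093]
```

>>> drive_tool([
  [100,0.15,0.01,0,-0.3],
  [100,0.3,0.02,0,-0.6],
  [100,0.45,0.03,0,-0.9],
  [100,0.6,0.04,0,-1],
  [100,0.75,0.05,0,-1],
])

```text
time_s: 2.4
eef_pos: [0.5128, 0.2116, 0.2988]
orientation: [0.0, 0.542, 0.841, 0.0]
force: [1.4, -0.9, 0.3]
width: 0.0853
grasp_force: 0.0
```

>>> drive_tool([
  [100,0,0,0,-0.36],
  [100,0,0,0,-0.72],
  [100,0,0,0,-1],
  [100,0,0,0,-1],
])

```text
time_s: 2.9
eef_pos: [0.5127, 0.2097, 0.2986]
orientation: [-0.0, 0.317, 0.948, -0.0]
force: [0.4, 1.0, -0.4]
width: 0.0855
grasp_force: 0.0
```

>>> drive_tool([
  [100,0,0,0,-0.36],
  [100,0,0,0,-0.72],
  [100,0,0,0,-1],
  [100,0,0,0,-1],
])

```text
time_s: 3.4
eef_pos: [0.5126, 0.21, 0.2987]
orientation: [-0.0, 0.074, 0.997, 0.0]
force: [0.8, 0.7, 0.4]
width: 0.0854
grasp_force: 0.0
```

```bash
python3 -c "
from h import *
shift([.517,.244,.2],186.6)"
```

```text
t 3.4 pos [0.5126 0.21   0.2987] yaw 171.56 shift [0.0016 0.0856 0.2466] turn -0.5248476911208954
```

>>> drive_tool([
  [100,0,0.04,0.05,-0.36],
  [100,0,0.0856,0.12,-0.52],
  [100,0,0.0856,0.12,-0.525],
  [100,0,0.0856,0.12,-0.525],
])

```text
time_s: 3.9
eef_pos: [0.5176, 0.244, 0.2514]
orientation: [0.0, -0.058, 0.998, -0.0]
force: [0.5, -0.8, -0.2]
width: 0.0853
grasp_force: 0.0
```

```bash
python3 - <<'E'
from h import *
o=ctrl.get_obs();c=cam('wrist',o);im=ctrl.grab_frame('wrist');cv2.imwrite('pics/w2.png',im)
for nm,f in(("blue",blue),("pink",pink)):
    for k in cv2.findContours(f(im),0,2)[0]:
        if cv2.contourArea(k)>60:
            r=cv2.minAreaRect(ray(c,k[:,0],.021).astype(np.float32))
            print(nm,cv2.boundingRect(k),np.round(r[0],4),np.round(r[1],4),round(r[2],2))
shift([.517,.244,.2],186.6)
E
```

```text
blue (374, 104, 58, 112) [0.5017 0.3389] [0.1315 0.0641] 6.65
blue (294, 104, 54, 111) [0.5122 0.2433] [0.1302 0.0622] 6.64
pink (326, 174, 14, 19) [0.5363 0.2607] [0.0222 0.0157] 6.91
pink (302, 174, 13, 19) [0.5397 0.2314] [0.0222 0.0145] 6.31
t 3.95 pos [0.5178 0.244  0.2516] yaw -173.31 shift [0.002  0.0003 0.1291] turn 0.0030750276778567652
```

View pics/w2.png

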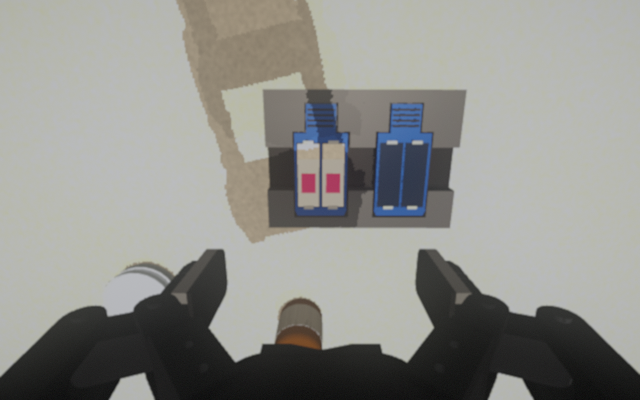

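The wrist view shows the loaded tray at (321,160) and the empty tray at (403,160), both at yaw 6.65°. The tool is centred on the loaded tray and its yaw matches.

>>> drive_tool([
  [100,-0.002,0,0.14,0],
  [100,-0.002,0,0.28,0],
  [100,-0.002,0,0.42,0],
  [100,-0.002,0,0.54,0],
  [100,-0.002,0,0.56,0],
])

```text
time_s: 4.58
eef_pos: [0.5173, 0.2436, 0.0252]
orientation: [-0.002, -0.059, 0.998, -0.0]
force: [0.6, 0.3, 0.4]
width: 0.0854
grasp_force: 0.0
```

>>> drive_tool([
  [100,0,0,0.03,0],
  [100,0,0,0.054,0],
  [100,0,0,0.054,0],
])

```text
time_s: 4.95
eef_pos: [0.5183, 0.2445, 0.0054]
orientation: [0.0, -0.06, 0.998, 0.0]
force: [0.2, 0.3, -0.0]
width: 0.0853
grasp_force: 0.0
```

>>> drive_tool([
  [60,0,0,0,0],
  [60,0,0,0,0],
  [60,0,0,0,0],
  [60,0,0,0,0],
  [60,0,0,0,0],
], squeeze=40)

```text
time_s: 5.58
eef_pos: [0.5185, 0.2447, 0.0059]
orientation: [0.001, -0.06, 0.998, 0.0]
force: [-2.0, -1.1, 8.2]
width: 0.0612
grasp_force: 41.8
```

>>> drive_tool([
  [60,0,0,-0.01,0],
  [60,0,0,-0.03,0],
  [60,0,0,-0.06,0],
  [60,0,0,-0.12,0],
  [60,0,0,-0.18,0],
], squeeze=50)

```text
time_s: 6.2
eef_pos: [0.5181, 0.2445, 0.0784]
orientation: [0.0, -0.06, 0.998, 0.0]
force: [0.6, 0.9, -0.6]
width: 0.0601
grasp_force: 54.8
```

```bash
python3 - <<'E'
from h import *
o=ctrl.get_obs();c=cam('wrist',o);im=ctrl.grab_frame('wrist');s=ctrl.grab_frame('side')
cv2.imwrite('pics/w3.png',np.hstack([cv2.resize(im,(480,300)),cv2.resize(s[210:370,200:400],(320,300))[:,:]]))
print(o['force'],o['width'],o['grasp_force'],o['qpos'])
shift([.518,.16,.1],82.2)
E
```

```text
[ 0.61679675  0.86903668 -0.60583385] 0.06009556595475733 54.7564297914505 [ 3.36692995e-01  6.11097677e-01  1.63210951e+00  4.21738600e-05
  8.98185053e-01 -1.35482192e+00]
t 6.3 pos [0.5195 0.245  0.0799] yaw -173.08 shift [ 0.029  -0.2105 -0.0505] turn 3.6553517731594765
```

View pics/w3.png

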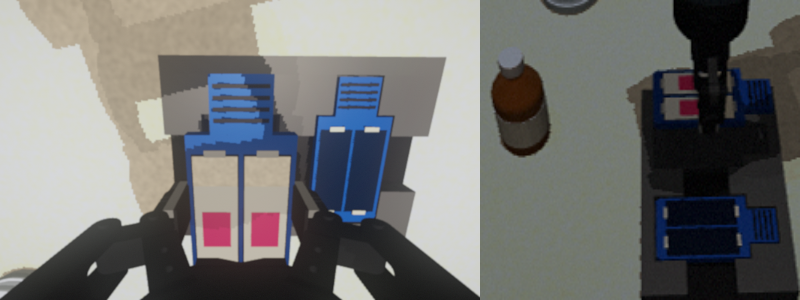

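The tray is lifted level between the fingers and the empty tray is still in place. Next I carry it to the scanner's axis and turn it on the way.

>>> drive_tool([
  [60,0.015,-0.07,-0.03,0.1],
  [60,0.03,-0.16,-0.05,0.3],
  [60,0.045,-0.25,-0.05,0.5],
  [60,0.065,-0.34,-0.05,0.7],
  [60,0.08,-0.43,-0.05,0.9],
])

```text
time_s: 6.92
eef_pos: [0.5066, 0.0687, 0.0969]
orientation: [-0.0, 0.166, 0.986, -0.0]
force: [0.3, -0.5, -0.3]
width: 0.0605
grasp_force: 54.8
```

```bash
python3 -c "
from h import *
shift([.4991,-.0461,.1],82.2)"
```

```text
t 6.92 pos [0.5066 0.0687 0.0969] yaw 160.95 shift [-0.076  -0.2775 -0.0077] turn 2.74877126456478
```

>>> drive_tool([
  [60,-0.01,-0.06,0,0.2],
  [60,-0.03,-0.12,0,0.4],
  [60,-0.045,-0.18,0,0.6],
  [60,-0.06,-0.23,0,0.8],
  [60,-0.076,-0.2775,0,1],
])

```text
time_s: 7.55
eef_pos: [0.4996, -0.0457, 0.0969]
orientation: [-0.0, 0.404, 0.915, -0.0]
force: [0.1, -0.0, -1.0]
width: 0.0602
grasp_force: 54.8
```

>>> drive_tool([
  [60,0,0,0,0.2],
  [60,0,0,0,0.4],
  [60,0,0,0,0.6],
  [60,0,0,0,0.8],
  [60,0,0,0,1],
])

```text
time_s: 8.18
eef_pos: [0.4997, -0.0449, 0.0969]
orientation: [-0.0, 0.618, 0.786, -0.0]
force: [0.2, -0.1, -1.6]
width: 0.0606
grasp_force: 54.8
```

>>> drive_tool([
  [60,0,0,0,0.2],
  [60,0,0,0,0.4],
  [60,0,0,0,0.6],
  [60,0,0,0,0.75],
  [60,0,0,0,0.75],
])

```text
time_s: 8.8
eef_pos: [0.4997, -0.045, 0.0969]
orientation: [-0.0, 0.753, 0.659, -0.0]
force: [0.6, 0.0, -1.0]
width: 0.0602
grasp_force: 54.8
```

```bash
python3 -c "
from h import *
shift([.4991,-.0461,.03],82.2)"
```

```text
t 8.8 pos [ 0.4997 -0.045   0.0969] yaw 82.37 shift [-0.0031 -0.0011  0.1673] turn 0.005994951579312322
```

>>> drive_tool([
  [60,0,0,0.06,0],
  [60,0,0,0.12,0],
  [60,0,0,0.18,0],
  [60,0,0,0.22,0],
  [60,0,0,0.24,0],
])

```text
time_s: 9.43
eef_pos: [0.4996, -0.0449, 0.0003]
orientation: [-0.0, 0.752, 0.659, -0.0]
force: [-1.0, 0.5, -0.9]
width: 0.0605
grasp_force: 54.8
```

>>> drive_tool([
  [60,0,0,0.004,0],
  [60,0,0,0.008,0],
  [60,0,0,0.01,0],
  [60,0,0,0.01,0],
])

```text
time_s: 9.93
eef_pos: [0.5001, -0.045, -0.0027]
orientation: [0.0, 0.753, 0.658, 0.0]
force: [-0.5, -0.1, -0.8]
width: 0.0599
grasp_force: 54.8
```

>>> drive_tool([
  [60,0,0,0.003,0],
  [60,0,0,0.005,0],
  [60,0,0,0.005,0],
])

```text
time_s: 10.3
eef_pos: [0.4999, -0.045, -0.005]
orientation: [-0.0, 0.753, 0.658, 0.0]
force: [0.0, -0.5, -0.4]
width: 0.0604
grasp_force: 54.9
```

>>> drive_tool([
  [60,0,0,0.0015,0],
  [60,0,0,0.003,0],
  [60,0,0,0.003,0],
])

```text
time_s: 10.68
eef_pos: [0.5, -0.045, -0.0052]
orientation: [0.0, 0.753, 0.658, 0.0]
force: [-5.1, 0.8, 28.4]
width: 0.0607
grasp_force: 71.0
```

>>> drive_tool([
  [85,0,0,0,0],
  [90,0,0,0,0],
  [100,0,0,0,0],
  [100,0,0,-0.01,0],
  [100,0,0,-0.02,0],
])

```text
time_s: 11.3
eef_pos: [0.4999, -0.045, 0.0021]
orientation: [-0.0, 0.753, 0.658, -0.0]
force: [-0.1, 1.2, -0.6]
width: 0.0852
grasp_force: 0.0
```

>>> drive_tool([
  [100,0,0,-0.1,0],
  [100,0,0,-0.25,0],
  [100,0.12,0,-0.4,0],
  [100,0.2,0,-0.5,0],
  [100,0.2,0,-0.5,0],
])

```text
time_s: 11.92
eef_pos: [0.5123, 0.0362, 0.2056]
orientation: [0.002, 0.752, 0.659, 0.002]
force: [-0.4, -0.3, -0.8]
width: 0.0855
grasp_force: 0.0
```

```bash
python3 - <<'E'
from h import *
o=ctrl.get_obs();c=cam('wrist',o);im=ctrl.grab_frame('wrist');cv2.imwrite('pics/w4.png',im)
for nm,f in(("blue",blue),("pink",pink)):
    for k in cv2.findContours(f(im),0,2)[0]:
        if cv2.contourArea(k)>60:
            r=cv2.minAreaRect(ray(c,k[:,0],.009).astype(np.float32))
            print(nm,cv2.boundingRect(k),np.round(r[0],4),np.round(r[1],4),round(r[2],2))
shift([.507,.0104,.1],82.2)
E
```

```text
blue (293, 261, 51, 27) [ 0.4949 -0.084 ] [0.0344 0.0597] 82.24
blue (292, 201, 53, 19) [ 0.5054 -0.0044] [0.0208 0.0584] 83.53
pink (325, 249, 14, 18) [ 0.5133 -0.0647] [0.0218 0.0151] 82.3
pink (299, 249, 14, 18) [ 0.4833 -0.0606] [0.0218 0.0152] 82.05
t 11.97 pos [0.5114 0.0354 0.2038] yaw 82.46 shift [-0.0635 -0.0036  0.2596] turn 0.009128901660579255
```

View pics/w4.png

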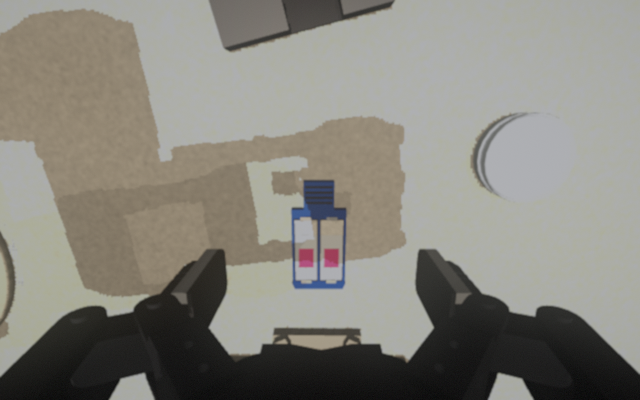

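The tray lies flat on the bench at about (320,250), nose towards the scanner, and the fingers are clear of it. The tab is at (319,193) and the tongue at (317,335). Next I grip the tab.

>>> drive_tool([
  [55,-0.03,0,0.1,0.009],
  [55,-0.058,0,0.2,0.009],
  [55,-0.058,0,0.32,0.009],
  [55,-0.058,0,0.42,0.009],
  [55,-0.058,0,0.44,0.009],
])

```text
time_s: 12.6
eef_pos: [0.5052, 0.0109, 0.0233]
orientation: [-0.002, 0.754, 0.656, -0.002]
force: [0.0, 1.5, -0.5]
width: 0.0467
grasp_force: 0.0
```

>>> drive_tool([
  [55,0,0,0.03,0],
  [55,0,0,0.06,0],
  [55,0,0,0.066,0],
  [55,0,0,0.066,0],
])

```text
time_s: 13.1
eef_pos: [0.5077, 0.0113, -0.0003]
orientation: [0.0, 0.754, 0.657, 0.0]
force: [-0.2, 0.3, -0.5]
width: 0.0471
grasp_force: 0.0
```

```bash
python3 - <<'E'
from h import *
o=ctrl.get_obs();c=cam('wrist',o);im=ctrl.grab_frame('wrist')
s=ctrl.grab_frame('side');cv2.imwrite('pics/w5.png',np.hstack([cv2.resize(im,(480,300)),cv2.resize(s[90:240,240:400],(320,300))]))
shift([.5082,.0123,.0],82.2);print(o['width'],o['force'])
for k in cv2.findContours(pink(im),0,2)[0]:
    if cv2.contourArea(k)>60:
        r=cv2.minAreaRect(ray(c,k[:,0],.009).astype(np.float32));print(np.round(r[0],4),np.round(r[1],4),round(r[2],2))
E
```

```text
t 13.2 pos [ 5.078e-01  1.130e-02 -1.000e-04] yaw 82.1 shift [ 0.0026  0.0007 -0.0002] turn -0.003569248641282537
0.047120316192339175 [-0.20758908  0.30092203 -0.49435685]
```

View pics/w5.png

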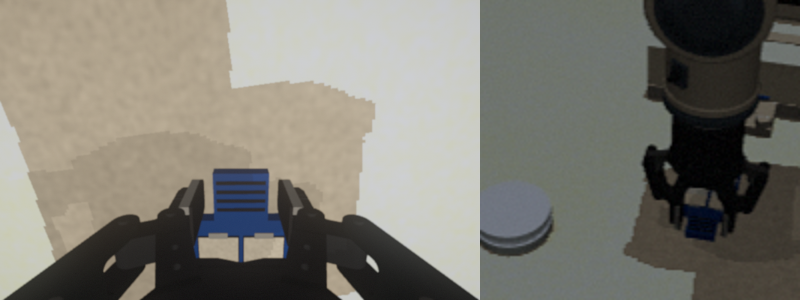

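The fingers straddle the tab at about (240,195) in the composite, roughly centred. Now I close on it.

>>> drive_tool([
  [20,0.002,0,0,0],
  [20,0.002,0,0,0],
  [20,0.002,0,0,0],
  [20,0.002,0,0,0],
], squeeze=70)

```text
time_s: 13.7
eef_pos: [0.5079, 0.0119, 0.0002]
orientation: [0.0, 0.754, 0.657, 0.0]
force: [-3.2, -2.5, 13.3]
width: 0.032
grasp_force: 68.6
```

>>> drive_tool([
  [20,0,0,-0.01,0],
  [20,0,0,-0.03,0],
  [20,0,0,-0.06,0],
  [20,0,0,-0.09,0],
  [20,0,0,-0.09,0],
])

```text
time_s: 14.32
eef_pos: [0.5083, 0.0121, 0.0366]
orientation: [0.001, 0.754, 0.657, 0.001]
force: [-0.3, -0.1, -1.4]
width: 0.0318
grasp_force: 69.8
```

```bash
python3 - <<'E'
from h import *
o=ctrl.get_obs();c=cam('wrist',o);im=ctrl.grab_frame('wrist')
s=ctrl.grab_frame('side');sc=ctrl.grab_frame('scene')
cv2.imwrite('pics/w6.png',np.hstack([cv2.resize(sc[90:215,180:340],(400,313)),cv2.resize(s[90:215,290:450],(400,313))]))
cv2.imwrite('pics/w6w.png',im)
shift([.5082,.0123,.0],82.2);print(o['width'],o['force'],o['grasp_force'])
for n,i in(("scene",sc),("side",s)):
  for f in(pink,blue):
    for k in cv2.findContours(f(i),0,2)[0]:
        if cv2.contourArea(k)>8:
            r=cv2.minAreaRect(ray(cam(n),k[:,0],.009+.036).astype(np.float32));print(n,f.__name__,cv2.boundingRect(k),np.round(r[0],4),np.round(r[1],4),round(r[2],2))
E
```

```text
t 14.47 pos [0.5076 0.0121 0.0354] yaw 82.09 shift [0.0007 0.0015 0.0885] turn -0.0036951642771563277
0.03180460080605774 [-0.26205045 -0.11045574 -1.35831876] 69.84565258026123
scene pink (264, 149, 12, 7) [ 0.5113 -0.0641] [0.0219 0.0167] 81.08
scene blue (439, 151, 37, 48) [0.5208 0.3319] [0.1269 0.0614] 6.59
scene blue (251, 136, 13, 21) [ 0.4947 -0.0963] [0.0605 0.0173] 1.76
side blue (310, 314, 77, 35) [0.4983 0.3514] [0.1278 0.0609] 6.43
```

View pics/w6.png

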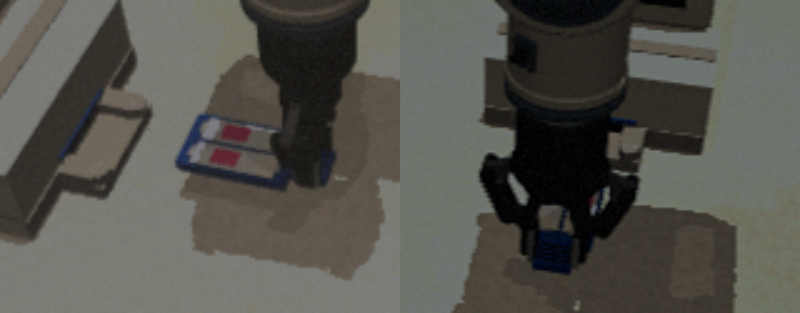

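The tray is held level by its tab, clear of the bench, with its nose towards the tongue. I'll now refine the mouth position from the saved pictures, where tray and tongue appear in the same view.

```bash
python3 - <<'E'
from h import *
P=ctrl.camera_params
o={"eef_pos":np.array([.5114,.0354,.2038]),"orientation":None}
y=np.radians(82.46);o["orientation"]=np.array([0,np.cos(y/2),np.sin(y/2),0])
c=cam("wrist",o);im=cv2.imread("pics/w4.png");g=cv2.cvtColor(im,cv2.COLOR_BGR2GRAY)
print("w4 rows\n",g[322:346,255:385:8])
# dark front-face band: threshold in window
w=(g[322:340,262:375]<np.median(g[322:340,262:375])*0.6).astype(np.uint8)
k=max(cv2.findContours(w,0,2)[0],key=cv2.contourArea);k=k[:,0]+[262,322];print(cv2.boundingRect(k))
lo=[];
for x in range(k[:,0].min()+6,k[:,0].max()-6,4):
    col=np.where(w[:,x-262])[0];lo.append([x,col.min()+322-.5,col.max()+322+.5])
lo=np.array(lo)
for nm,j,z in(("bench edge",1,0.),("top edge",2,.014)):
    q=ray(c,lo[:,[0,j]],z);a=cv2.fitLine(q.astype(np.float32),cv2.DIST_HUBER,0,.01,.01).ravel();print(nm,np.degrees(np.arctan2(a[1],a[0])).round(2),"mid pt",a[2:].round(4))
e=ray(c,[[k[:,0].min()-.5,lo[0,1]],[k[:,0].max()+.5,lo[-1,1]]],0);print("ends",e.round(4),e.mean(0).round(4))
Q=lambda l:np.array(l)/3.3333+[310,90]
s=ray(cam("side"),Q([[143,203],[228,212]]),.014);print("side floor edge",s.round(4),s.mean(0).round(4))
m,d=np.array([.483,-.164]),np.array([np.cos(np.radians(-97.8)),np.sin(np.radians(-97.8))])
E
```

```text
w4 rows
 [[172 173 172 172 172 173 172 173 173 172 171 173 173 173 173 173 173]
 [173 172 172 173 173 173 173 172 173 172 172 173 173 173 173 172 173]
 [173 172 173 173 172 173 173 173 173 172 172 173 173 173 172 172 173]
 [173 173 172 173 165 174 173 173 173 173 173 174 174 174 171 172 172]
 [173 172 172 168 152 169 170 169 171 172 171 172 171 174 172 172 172]
 [172 172 172 143 124 145 147 147 152 156 157 160 152 168 173 172 172]
 [172 172 173  94  87  99 102 103 113 120 119 125 111 142 172 172 172]
 [172 171 173  68  67  71  71  71  76  80  78  81  75 100 173 173 173]
 [172 171 173  67  66  67  66  66  68  68  68  65  66  88 172 172 172]
 [172 171 173  66  67  67  67  67  69  67  68  65  66  88 172 172 173]
 [172 172 172  66  66  67  68  65  66  68  68  67  65  84 172 172 173]
 [171 171 171  68  66  65  66  64  65  65  66  63  65  77 172 172 172]
 [172 172 170  78  71  84  84  83  83  77  78  76  66  78 171 172 172]
 [172 173 171  86  80 127 127 127 127 115 115 114  64 102 172 172 172]
 [172 172 172  81  80 153 152 153 153 144 145 145  66 135 173 172 172]
 [172 172 171  69  68 157 157 156 157 154 156 153  63 140 172 172 172]
 [172 171 171  65  61 156 155 155 155 156 156 150  65 124 173 172 173]
 [172 171 171  69  64 156 155 156 155 155 156 142  84 105 171 172 172]
 [172 171 170  93  69 155 155 156 156 155 156 128 121  93 172 172 172]
 [172 171 170 132  87 156 155 156 156 155 155 112 147  78 172 173 172]
 [171 168 164 149 103 157 155 155 155 155 155 102 152  66 168 169 172]
 [172 142 136 126  93 151 156 155 155 155 155  95 128  55 141 141 172]
 [172  89  79  73  58 125 154 155 155 156 155  86  80  45  84  84 171]
 [172  53  42  40  42  72 141 155 155 155 152  68  42  39  40  42 172]]
(274, 328, 86, 12)
bench edge -7.57 mid pt [ 0.4821 -0.1659]
top edge -4.02 mid pt [ 0.473  -0.1637]
ends [[ 0.4253 -0.1584]
 [ 0.5341 -0.1728]] [ 0.4797 -0.1656]
side floor edge [[ 0.506  -0.166 ]
 [ 0.4415 -0.1606]] [ 0.4738 -0.1633]
```

```bash
cat > ins.py <<'E'
import sys
from h import *
m=np.array([float(a) for a in sys.argv[3:5]]) if len(sys.argv)>4 else np.array([.481,-.165])
u=np.array([np.cos(np.radians(82.3)),np.sin(np.radians(82.3))])
s,z=float(sys.argv[1]),float(sys.argv[2])
o,p,Rt=state();r=p[:2]-m
print("nose depth",round(.116-r@u,4),"lateral(+tool y)",round(r@np.array([u[1],-u[0]]),4),"force tool",(Rt.T@o["force"]).round(1),"torque",np.round(Rt.T@o["torque"],2))
shift([*(m+(.116-s)*u),z],82.3)
E
python3 ins.py -.008 .0185
```

```text
nose depth -0.0631 lateral(+tool y) 0.0026 force tool [-0.6  0.8  1.1] torque [-0.03  0.04 -0.02]
t 14.47 pos [0.5076 0.0121 0.0354] yaw 82.09 shift [-0.1377 -0.006   0.0422] turn -0.007185822781144788
```

>>> drive_tool([
  [20,-0.03,-0.002,0.01,-0.007],
  [20,-0.065,-0.004,0.02,-0.007],
  [20,-0.1,-0.006,0.035,-0.007],
  [20,-0.125,-0.006,0.042,-0.007],
  [20,-0.137,-0.006,0.042,-0.007],
])

```text
time_s: 15.1
eef_pos: [0.4975, -0.0427, 0.0184]
orientation: [-0.0, 0.753, 0.658, -0.0]
force: [-0.3, 0.4, -0.7]
width: 0.032
grasp_force: 69.8
```

```bash
python3 ins.py .012 .0185; python3 - <<'E'
from h import *
sc=ctrl.grab_frame('scene');cv2.imwrite('pics/s7.png',sc);c=cam('scene')
for f,z in((pink,.0275),(blue,.0275)):
    for k in cv2.findContours(f(sc),0,2)[0]:
        b=cv2.boundingRect(k)
        if cv2.contourArea(k)>5 and b[0]<350:
            r=cv2.minAreaRect(ray(c,k[:,0],z).astype(np.float32));print(f.__name__,b,np.round(r[0],4),np.round(r[1],4),round(r[2],2))
E
```

```text
nose depth -0.0074 lateral(+tool y) -0.0001 force tool [ 0.4 -0.4  0.7] torque [-0.    0.08  0.04]
t 15.1 pos [ 0.4975 -0.0427  0.0184] yaw 82.24 shift [-0.0486  0.0002 -0.0004] turn -0.0019893948702121435
pink (242, 149, 11, 7) [ 0.5006 -0.1193] [0.0216 0.017 ] 82.6
blue (264, 158, 6, 5) [ 0.5189 -0.0712] [0.0117 0.0109] 11.54
blue (229, 136, 13, 20) [ 0.484  -0.1515] [0.0603 0.0155] 0.15
```

Now I slide in slowly and watch the forces.

>>> drive_tool([
  [20,-0.012,0,0,-0.002],
  [20,-0.024,0,0,-0.002],
  [20,-0.036,0,0,-0.002],
  [20,-0.048,0,0,-0.002],
  [20,-0.048,0,0,-0.002],
])

```text
time_s: 15.78
eef_pos: [0.4951, -0.0612, 0.0187]
orientation: [0.0, 0.753, 0.658, 0.0]
force: [0.3, -0.5, -1.3]
width: 0.0319
grasp_force: 69.8
```

```bash
python3 ins.py .025 .0185
```

```text
nose depth 0.0112 lateral(+tool y) 0.0 force tool [-0.5  0.3  1.3] torque [-0.02  0.09  0.01]
t 15.78 pos [ 0.4951 -0.0612  0.0187] yaw 82.33 shift [-0.0344 -0.0001  0.0004] turn 0.000978069744733129
```

>>> drive_tool([
  [20,-0.01,0,0,0],
  [20,-0.02,0,0,0],
  [20,-0.03,0,0,0],
  [20,-0.04,0,0,0],
  [20,-0.04,0,0,0],
])

```text
time_s: 16.4
eef_pos: [0.4929, -0.077, 0.0186]
orientation: [0.0, 0.753, 0.658, -0.0]
force: [0.1, 0.5, -1.4]
width: 0.0315
grasp_force: 69.8
```

```bash
python3 ins.py .035 .0155
```

```text
nose depth 0.0272 lateral(+tool y) 0.0 force tool [ 0.5 -0.   1.4] torque [-0.06  0.06 -0.02]
t 16.4 pos [ 0.4929 -0.077   0.0186] yaw 82.33 shift [-0.0194 -0.0001  0.0078] turn 0.0010136915516156379
```

>>> drive_tool([
  [20,-0.007,0,0.003,0],
  [20,-0.014,0,0.006,0],
  [20,-0.022,0,0.008,0],
  [20,-0.028,0,0.009,0],
  [20,-0.028,0,0.01,0],
])

```text
time_s: 17.02
eef_pos: [0.4915, -0.088, 0.0146]
orientation: [0.0, 0.753, 0.658, 0.0]
force: [0.3, 0.4, -0.8]
width: 0.0319
grasp_force: 69.9
```

```bash
python3 ins.py .055 .0145
```

```text
nose depth 0.0383 lateral(+tool y) 0.0001 force tool [0.4 0.2 0.8] torque [ 0.02 -0.01 -0.03]
t 17.02 pos [ 0.4915 -0.088   0.0146] yaw 82.34 shift [-0.0417 -0.0002  0.0003] turn 0.0012331469727800805
```

>>> drive_tool([
  [20,-0.01,0,0,0],
  [20,-0.02,0,0,0],
  [20,-0.03,0,0,0],
  [20,-0.04,0,0,0],
  [20,-0.05,0,0,0],
])

```text
time_s: 17.65
eef_pos: [0.4888, -0.1079, 0.0146]
orientation: [0.0, 0.753, 0.658, 0.0]
force: [0.6, 0.5, -0.6]
width: 0.032
grasp_force: 69.9
```

```bash
python3 ins.py .078 .0145
```

```text
nose depth 0.0584 lateral(+tool y) 0.0001 force tool [0.5 0.5 0.6] torque [ 0.03  0.08 -0.03]
t 17.65 pos [ 0.4888 -0.1079  0.0146] yaw 82.35 shift [-0.049  -0.0003  0.0004] turn 0.0016638520503168379
```

>>> drive_tool([
  [20,-0.01,0,0,0.002],
  [20,-0.02,0,0,0.002],
  [20,-0.03,0,0,0.002],
  [20,-0.04,0,0,0.002],
  [20,-0.05,0,0,0.002],
])

```text
time_s: 18.27
eef_pos: [0.4861, -0.1277, 0.0146]
orientation: [-0.0, 0.753, 0.658, -0.0]
force: [-0.4, 0.3, -1.0]
width: 0.0316
grasp_force: 69.9
```

```bash
python3 ins.py .092 .0145
```

```text
nose depth 0.0784 lateral(+tool y) 0.0001 force tool [ 0.2 -0.5  1. ] torque [-0.02  0.06 -0.04]
t 18.27 pos [ 0.4861 -0.1277  0.0146] yaw 82.3 shift [-0.034  -0.0002  0.0003] turn -0.0001711570006369973
```

>>> drive_tool([
  [20,-0.008,0,0,0],
  [20,-0.016,0,0,0],
  [20,-0.024,0,0,0],
  [20,-0.034,0,0,0],
  [20,-0.034,0,0,0],
])

```text
time_s: 18.9
eef_pos: [0.4843, -0.1412, 0.0146]
orientation: [0.0, 0.753, 0.658, 0.0]
force: [0.1, 0.1, -0.6]
width: 0.0317
grasp_force: 69.9
```

>>> drive_tool([
  [20,-0.003,0,0,0],
  [20,-0.006,0,0,0],
  [20,-0.009,0,0,0],
  [20,-0.012,0,0,0],
  [20,-0.012,0,0,0],
])

```text
time_s: 19.52
eef_pos: [0.4837, -0.1458, 0.0147]
orientation: [0.0, 0.753, 0.658, 0.0]
force: [0.3, -1.4, -1.1]
width: 0.0321
grasp_force: 69.9
```

```bash
python3 ins.py .1 .0145
```

```text
nose depth 0.0966 lateral(+tool y) 0.0001 force tool [-1.3  0.5  1.1] torque [-0.03  0.04 -0.06]
t 19.52 pos [ 0.4837 -0.1458  0.0147] yaw 82.29 shift [-0.0085 -0.0003  0.0004] turn -0.0004335301646742857
```

>>> drive_tool([
  [20,-0.0025,0,0,0],
  [20,-0.005,0,0,0],
  [20,-0.0075,0,0,0],
  [20,-0.0075,0,0,0],
])

```text
time_s: 20.02
eef_pos: [0.4834, -0.1468, 0.0145]
orientation: [-0.001, 0.753, 0.658, 0.001]
force: [9.5, 27.0, -0.1]
width: 0.0316
grasp_force: 70.0
```

>>> drive_tool([
  [20,-0.0025,0,0,0],
  [20,-0.005,0,0,0],
  [20,-0.005,0,0,0],
])

```text
time_s: 20.4
eef_pos: [0.4831, -0.1469, 0.0144]
orientation: [-0.002, 0.753, 0.658, 0.001]
force: [17.3, 49.9, 1.0]
width: 0.0321
grasp_force: 70.1
```

The nose has met a firm stop at an estimated 98 mm, which is within the calibration error. I'll relax, release, and check from the wrist camera numerically.

>>> drive_tool([
  [20,0.006,0,0,0],
  [20,0.0115,0,0,0],
  [20,0.0115,0,0,0],
])

```text
time_s: 20.78
eef_pos: [0.4837, -0.1461, 0.0147]
orientation: [0.0, 0.753, 0.658, -0.0]
force: [0.4, -0.0, -1.1]
width: 0.0314
grasp_force: 70.0
```

>>> drive_tool([
  [45,0,0,0,0],
  [60,0,0,0,0],
  [60,0,0,0,0],
  [60,0,0,-0.02,0],
])

```text
time_s: 21.28
eef_pos: [0.4833, -0.1461, 0.0226]
orientation: [-0.0, 0.753, 0.658, -0.0]
force: [0.5, 0.2, -0.3]
width: 0.0513
grasp_force: 0.0
```

>>> drive_tool([
  [60,0,0,-0.08,0],
  [60,0.1,0,-0.2,0],
  [60,0.2,0,-0.35,0],
  [60,0.3,0,-0.45,0],
  [60,0.3,0,-0.45,0],
])

```text
time_s: 21.9
eef_pos: [0.5013, -0.0252, 0.2063]
orientation: [0.002, 0.752, 0.659, 0.002]
force: [-0.1, -0.2, -0.5]
width: 0.0514
grasp_force: 0.0
```

>>> drive_tool([
  [60,0,0,0,0],
  [60,0,0,0,0],
])

```text
time_s: 22.15
eef_pos: [0.499, -0.0279, 0.2016]
orientation: [-0.001, 0.753, 0.658, -0.001]
force: [-0.1, -0.2, 1.0]
width: 0.0509
grasp_force: 0.0
```

```bash
python3 - <<'E'
from h import *
o=ctrl.get_obs();c=cam('wrist',o);im=ctrl.grab_frame('wrist');cv2.imwrite('pics/w8.png',im);print(o['eef_pos'],o['force'])
for k in cv2.findContours(blue(im),0,2)[0]:
    if cv2.contourArea(k)>15:
        r=cv2.minAreaRect(ray(c,k[:,0],.023).astype(np.float32));print(cv2.boundingRect(k),np.round(r[0],4),np.round(r[1],4),round(r[2],2))
u=np.array([np.cos(np.radians(82.3)),np.sin(np.radians(82.3))]);v=np.array([u[1],-u[0]])
m=np.array([.481,-.165])
# rectified view along scanner axes at z=.023 (u: out, v: lateral), 1 mm px -> print grey/blue profiles
hsv=cv2.cvtColor(im,cv2.COLOR_BGR2HSV);g=cv2.cvtColor(im,cv2.COLOR_BGR2GRAY)
for lat in(-35,-26,-24,-10,0,10,24,26,35):
    al=np.arange(45,-30,-3);X=np.array([[*(m+a/1e3*u+lat/1e3*v),.023] for a in al]);px=np.round(proj(c,X)).astype(int)
    print(lat,[f"{a}:{g[y,x]}/{hsv[y,x,0]}" for a,(x,y) in zip(al,px)])
E
```

```text
[ 0.49898104 -0.02785508  0.20161735] [-0.05425749 -0.16719827  1.02106474]
(284, 267, 77, 66) [ 0.4818 -0.1721] [0.0856 0.0903] 81.03
-35 ['45:182/33', '42:182/32', '39:182/32', '36:182/33', '33:182/32', '30:182/31', '27:182/32', '24:182/32', '21:182/32', '18:180/34', '15:150/30', '12:71/22', '9:70/21', '6:81/18', '3:68/20', '0:90/19', '-3:129/19', '-6:157/20', '-9:167/20', '-12:168/20', '-15:166/19', '-18:166/19', '-21:166/19', '-24:166/19', '-27:166/19']
-26 ['45:183/34', '42:182/32', '39:182/32', '36:182/34', '33:182/32', '30:182/32', '27:182/32', '24:181/31', '21:182/32', '18:180/32', '15:131/24', '12:71/20', '9:64/120', '6:52/110', '3:72/111', '0:82/110', '-3:80/109', '-6:80/110', '-9:125/114', '-12:170/115', '-15:171/115', '-18:171/113', '-21:167/113', '-24:163/111', '-27:163/111']
-24 ['45:183/35', '42:183/36', '39:183/35', '36:183/34', '33:182/33', '30:182/33', '27:182/32', '24:181/31', '21:182/34', '18:182/30', '15:152/30', '12:70/19', '9:65/90', '6:54/112', '3:70/110', '0:83/109', '-3:81/109', '-6:79/109', '-9:137/115', '-12:183/113', '-15:184/114', '-18:184/110', '-21:183
[... 1346 characters left out ...]
/114', '-24:183/114', '-27:181/105']
26 ['45:149/19', '42:183/34', '39:183/33', '36:183/34', '33:183/35', '30:182/37', '27:183/33', '24:182/35', '21:182/37', '18:181/34', '15:145/19', '12:71/18', '9:63/120', '6:54/113', '3:75/110', '0:87/109', '-3:86/109', '-6:82/109', '-9:138/120', '-12:182/120', '-15:182/108', '-18:182/110', '-21:182/110', '-24:182/114', '-27:179/110']
35 ['45:151/19', '42:184/42', '39:183/38', '36:183/45', '33:183/45', '30:183/36', '27:183/38', '24:183/50', '21:183/38', '18:183/34', '15:179/33', '12:72/21', '9:70/19', '6:109/21', '3:140/20', '0:97/19', '-3:73/18', '-6:115/17', '-9:159/18', '-12:165/20', '-15:164/20', '-18:164/19', '-21:151/20', '-24:155/19', '-27:155/19']
```

```bash
python3 - <<'E'
from h import *
o=ctrl.get_obs();c=cam('wrist',o);im=cv2.imread('pics/w8.png')
u=np.array([np.cos(np.radians(82.3)),np.sin(np.radians(82.3))]);v=np.array([u[1],-u[0]]);m=np.array([.481,-.165])
al=np.arange(45,-12,-.5)
def prof(lat,z,ch):
    px=proj(c,np.array([[*(m+a/1e3*u+lat/1e3*v),z] for a in al])).astype(np.float32)
    return cv2.remap(ch,px[None,:,0],px[None,:,1],cv2.INTER_LINEAR)[0].astype(float)
g=cv2.cvtColor(im,cv2.COLOR_BGR2GRAY);B=im[:,:,0];R=im[:,:,2]
cr=lambda p,t,hi,lo:[al[i] for i in range(1,len(al)) if (p[i-1]-t)*(p[i]-t)<0 and lo<al[i]<hi]
for lat in(-26,-24,-22,22,24,26):
    print(lat,"bench edge z0",cr(prof(lat,0,g),126,30,0),"floor edge z14: R profile")
    p=prof(lat,.014,R);b=prof(lat,.014,B);k=(al<16)&(al>-4)
    print("  R",p[k][::2].astype(int),"\n  B",b[k][::2].astype(int))
print(al[(al<16)&(al>-4)][::2])
for lat in(-10,0,10):
    k=(al<45)&(al>28);print("tab end z23",lat,list(zip(al[k][::2],prof(lat,.023,B)[k][::2].astype(int),prof(lat,.023,R)[k][::2].astype(int))))
E
```

```text
-26 bench edge z0 [] floor edge z14: R profile
  R [183 183 183 180 174 154 124  96  78  75  73  71  65  57  50  47  47  48
  49  51] 
  B [168 169 168 164 154 134 106  81  64  64  64  64  65  67  66  65  68  83
 107 129]
-24 bench edge z0 [np.float64(0.5)] floor edge z14: R profile
  R [183 183 183 183 180 163 134 103  79  74  73  71  64  55  50  48  48  48
  49  51] 
  B [170 169 168 165 159 141 113  86  67  63  63  64  66  66  66  66  67  82
 106 128]
-22 bench edge z0 [np.float64(1.0)] floor edge z14: R profile
  R [183 183 183 182 177 160 133 104  79  76  74  70  66  55  50  49  48  49
  50  51] 
  B [172 171 169 165 156 137 111  86  68  65  63  64  66  65  65  66  68  83
 107 129]
22 bench edge z0 [np.float64(0.5)] floor edge z14: R profile
  R [183 183 183 179 172 156 137 112  87  78  74  71  64  56  51  48  48  47
  50  52] 
  B [174 176 176 172 160 136 113  90  72  66  65  66  65  66  67  67  69  85
 111 136]
24 bench edge z0 [] floor edge z14: R profile
  R [183 183 182 179 172 156 135 111  86  77  74  71  64  55  50  47  48  49
  50  51] 
  B [172 173 174 170 158 134 111  
[... 2223 characters left out ...]
, np.int64(144)), (np.float64(41.5), np.int64(114), np.int64(141)), (np.float64(40.5), np.int64(108), np.int64(130)), (np.float64(39.5), np.int64(94), np.int64(105)), (np.float64(38.5), np.int64(77), np.int64(75)), (np.float64(37.5), np.int64(73), np.int64(58)), (np.float64(36.5), np.int64(83), np.int64(54)), (np.float64(35.5), np.int64(106), np.int64(55)), (np.float64(34.5), np.int64(134), np.int64(57)), (np.float64(33.5), np.int64(148), np.int64(58)), (np.float64(32.5), np.int64(152), np.int64(59)), (np.float64(31.5), np.int64(145), np.int64(60)), (np.float64(30.5), np.int64(126), np.int64(60)), (np.float64(29.5), np.int64(97), np.int64(61)), (np.float64(28.5), np.int64(96), np.int64(61))]
```

The back edge may still be about 2–3 mm proud. I'll push on the end of the tab with closed fingers, which leaves the tray free to centre itself.

```bash
python3 ins.py .05 .014
```

```text
nose depth -0.0223 lateral(+tool y) -0.0005 force tool [0.  0.3 0.7] torque [-0.06  0.    0.01]
t 22.2 pos [ 0.499  -0.0279  0.2016] yaw 82.23 shift [-0.1807  0.0025  0.4689] turn -0.0024359076449291294
```

>>> drive_tool([
  [0,-0.05,0.001,0.1,-0.002],
  [0,-0.11,0.002,0.22,-0.002],
  [0,-0.165,0.0025,0.34,-0.002],
  [0,-0.165,0.0025,0.44,-0.002],
  [0,-0.165,0.0025,0.466,-0.002],
])

```text
time_s: 22.82
eef_pos: [0.49, -0.093, 0.0138]
orientation: [-0.002, 0.753, 0.658, -0.001]
force: [0.6, -1.4, 0.6]
width: -0.0002
grasp_force: 0.0
```

>>> drive_tool([
  [0,-0.01,0,0,0],
  [0,-0.022,0,0,0],
  [0,-0.032,0,0,0],
  [0,-0.032,0,0,0],
])

```text
time_s: 23.32
eef_pos: [0.4906, -0.1058, 0.017]
orientation: [0.001, 0.753, 0.658, 0.0]
force: [0.8, -1.2, -0.8]
width: -0.0002
grasp_force: 0.0
```

```bash
python3 ins.py .066 .014
```

```text
nose depth 0.0561 lateral(+tool y) 0.0015 force tool [-1.1  0.9  0.8] torque [ 0.06  0.   -0.  ]
t 23.32 pos [ 0.4906 -0.1058  0.017 ] yaw 82.33 shift [-0.0248 -0.0039  0.0074] turn 0.0010322154035923544
```

>>> drive_tool([
  [0,-0.008,-0.004,0.004,0],
  [0,-0.016,-0.004,0.006,0],
  [0,-0.016,-0.004,0.006,0],
])

```text
time_s: 23.7
eef_pos: [0.4876, -0.1117, 0.0137]
orientation: [-0.0, 0.753, 0.658, -0.0]
force: [-0.5, -0.3, 0.2]
width: 0.0003
grasp_force: 0.0
```

>>> drive_tool([
  [0,-0.004,0,0,0],
  [0,-0.0075,0,0,0],
  [0,-0.0075,0,0,0],
])

```text
time_s: 24.08
eef_pos: [0.4873, -0.1146, 0.0138]
orientation: [0.0, 0.753, 0.658, 0.0]
force: [0.4, -0.5, 0.6]
width: -0.0
grasp_force: 0.0
```

>>> drive_tool([
  [0,-0.004,0,0,0],
  [0,-0.0075,0,0,0],
  [0,-0.0075,0,0,0],
])

```text
time_s: 24.45
eef_pos: [0.4869, -0.1176, 0.0138]
orientation: [0.0, 0.753, 0.658, -0.0]
force: [-0.4, 0.1, -0.1]
width: 0.0002
grasp_force: 0.0
```

```bash
python3 ins.py .066 .014
```

```text
nose depth 0.0682 lateral(+tool y) -0.0005 force tool [ 0.1 -0.4  0.1] torque [ 0.04  0.02 -0.03]
t 24.45 pos [ 0.4869 -0.1176  0.0138] yaw 82.34 shift [ 0.0056  0.0012 -0.0004] turn 0.001481869045009085
```

>>> drive_tool([
  [0,-0.0025,0.001,0,0],
  [0,-0.005,0.001,0,0],
  [0,-0.005,0.001,0,0],
])

```text
time_s: 24.82
eef_pos: [0.4871, -0.1196, 0.0138]
orientation: [0.0, 0.753, 0.658, 0.0]
force: [-0.8, 0.2, -0.1]
width: -0.0
grasp_force: 0.0
```

>>> drive_tool([
  [0,-0.0025,0,0,0],
  [0,-0.005,0,0,0],
  [0,-0.005,0,0,0],
])

```text
time_s: 25.2
eef_pos: [0.4869, -0.1207, 0.0138]
orientation: [-0.0, 0.753, 0.658, 0.0]
force: [4.0, 12.5, 1.3]
width: -0.0001
grasp_force: 6.5
```

```bash
python3 ins.py .066 .014
```

```text
nose depth 0.0713 lateral(+tool y) -0.0001 force tool [13.   2.3 -1.2] torque [-0.38  2.16 -0.02]
t 25.2 pos [ 0.4869 -0.1207  0.0138] yaw 82.33 shift [ 0.0132  0.0003 -0.0004] turn 0.0010942693446589118
```

>>> drive_tool([
  [0,-0.0025,0,0,0],
  [0,-0.0025,0,0,0],
])

```text
time_s: 25.45
eef_pos: [0.4868, -0.1209, 0.0138]
orientation: [-0.001, 0.753, 0.658, 0.001]
force: [6.7, 23.8, 1.9]
width: 0.0001
grasp_force: 12.1
```

```bash
python3 ins.py .066 .014
```

```text
nose depth 0.0715 lateral(+tool y) -0.0001 force tool [24.5  3.4 -1.9] torque [-0.66  4.04 -0.01]
t 25.45 pos [ 0.4868 -0.1209  0.0138] yaw 82.32 shift [ 0.0138  0.0003 -0.0003] turn 0.0006294126197058629
```

>>> drive_tool([
  [0,0.02,0,0,0],
  [0,0.05,0,-0.02,0],
  [0,0.05,0,-0.15,0],
  [0,0.05,0,-0.3,0],
  [0,0.05,0,-0.36,0],
])

```text
time_s: 26.08
eef_pos: [0.4903, -0.1025, 0.1615]
orientation: [0.002, 0.753, 0.659, 0.001]
force: [-0.3, 0.3, -0.5]
width: -0.0003
grasp_force: 0.0
```

>>> drive_tool([
  [0,-0.1,0,0,0],
  [0,-0.2,0,0,0],
  [0,-0.3,0,0,0],
  [0,-0.34,0,0,0],
  [0,-0.34,0,0,0],
])

```text
time_s: 26.7
eef_pos: [0.4711, -0.2376, 0.158]
orientation: [-0.0, 0.753, 0.658, 0.0]
force: [-0.4, -0.2, 1.4]
width: 0.0005
grasp_force: 0.0
```

>>> drive_tool([
  [0,0,0,0,0],
  [0,0,0,0,0],
])

```text
time_s: 26.95
eef_pos: [0.4713, -0.2364, 0.1579]
orientation: [-0.0, 0.752, 0.659, -0.0]
force: [0.9, -0.7, -0.8]
width: -0.0001
grasp_force: 0.0
```

```bash
python3 - <<'E'
from h import *
o=ctrl.get_obs();c=cam('wrist',o);im=ctrl.grab_frame('wrist');cv2.imwrite('pics/w9.png',im);print(o['eef_pos'],"cam",c[2])
u=np.array([np.cos(np.radians(82.3)),np.sin(np.radians(82.3))]);v=np.array([u[1],-u[0]]);m=np.array([.481,-.165])
print("cam out",(c[2][:2]-m)@u)
al=np.arange(16,-12,-1.)
for lat in(-46,-42,-40,-36,-33,-28,-24,-20,20,24,28,33,36,40,42,46):
    px=proj(c,np.array([[*(m+a/1e3*u+lat/1e3*v),.018] for a in al])).astype(np.float32)
    q=cv2.remap(im,px[None,:,0],px[None,:,1],cv2.INTER_LINEAR)[0].astype(int)
    print(lat,"R",q[:,2],"\n    B",q[:,0])
E
```

```text
[ 0.4713282  -0.23638884  0.15788403] cam [ 0.4809957  -0.16662452  0.30022972]
cam out -0.001610449605473455
-46 R [163 162 162 161 162 164 166 167 167 167 167 166 163 163 162 154 145 141
 141 141 140 140 141 142 143 145 148 147] 
    B [133 131 131 131 132 134 135 135 135 135 135 134 132 131 131 126 121 118
 118 117 118 119 118 119 121 123 125 124]
-42 R [166 166 166 167 166 167 167 167 166 164 163 163 162 157 147 142 141 140
 141 141 141 141 141 143 146 148 146 143] 
    B [135 135 135 135 135 135 136 135 134 133 133 132 131 128 122 118 118 117
 119 118 118 119 118 120 123 123 122 120]
-40 R [167 167 166 166 166 166 167 167 166 165 166 165 160 148 141 141 141 141
 141 140 141 141 141 143 144 148 147 145] 
    B [135 135 135 135 135 135 135 136 135 134 135 135 130 123 119 118 119 119
 118 118 118 118 119 120 121 123 123 121]
-36 R [161 162 164 165 166 168 170 168 166 165 164 162 152 138 123 114 115 125
 134 138 140 145 164 183 182 183 186 191] 
    B [130 132 134 134 136 137 139 137 136 134 134 131 123 112 102  96  98 107
 114 118 118 124 149 173 176 178 180 182]
-33 R [164 163 162
[... 2189 characters left out ...]
 193 193 193 193 193 193 192 182 161 159 172 184 190
 192 193 193 193 192 190 175 158 153 150] 
    B [188 187 186 186 187 189 189 188 188 189 189 188 177 152 146 158 170 177
 178 179 179 179 178 175 158 138 129 126]
42 R [193 193 193 193 193 193 193 193 193 193 193 193 193 192 193 193 194 193
 193 193 193 193 193 188 167 153 153 153] 
    B [188 187 187 188 190 191 191 191 191 191 190 189 188 184 180 180 180 179
 178 178 178 178 179 172 149 130 129 129]
46 R [193 193 193 193 193 193 193 193 193 193 192 193 193 193 193 193 193 193
 193 193 193 193 191 175 155 151 153 153] 
    B [188 188 188 186 185 185 185 185 185 184 184 185 187 187 187 183 180 178
 178 177 178 178 175 158 135 129 130 131]
```

The view from straight above shows the tray's back edge 2.3 mm out and the tongue's front edge about 2.5 mm out on the same scale, so they are flush. Both back corners are level with each other, and the arm is clear.

```bash
python3 -c "
from workcell import ctrl
print(ctrl.sign_off())"
```

```text
the job is handed in; nothing more can be done
None
```

I handed the job in with the loaded tray in the scanner slot against a hard stop, released, its back edge flush with the tongue's front edge to about 0.5 mm on the wrist camera; the sign-off gave no verdict.

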